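# Hang the loose tape roll on the carousel's free hook

### The arm

A 6-joint arm with a two-finger parallel gripper is mounted at the origin on a cart in front of the work surface, level with it; the furniture and walls round the work are solid. World frame = base frame: x ahead of the robot, y to its left, z up, the work surface at z = 0. Lengths are in mm, angles in rad, forces in N, time in s.
With the tool pointing down it reaches from about 350 to 775 mm from the base axis. Payload 7.3 kg.
Tool frame: the origin (TCP) lies at the very end of the fingers, on their centre line; the grasp point (between the pads) lies behind it (bot.grip_point_offset is the z of the grasp point in the tool frame, in mm); z points along the fingers, y is the line along which they close (so a half turn about z gives the same grasp; the last joint's range is limited). The gripper opens to 92 mm and grips with 3 to 60 N. Pads are 19 mm wide; open, the fingers measure 130 mm over their backs; the gripper's body (75 mm by 190 mm) begins 47 mm behind the grasp point.
Start: joints at [-1.446, 0.342, 1.524, -0, 1.275, -0.146], TCP at [140.461, -505.881, 226.741] pointing down, gripper open.
Joint ranges: [-2.53, 2.53], [-0.77, 2.02], [0.04, 2.7], [-1, 4.14], [0.28, 2.66], [-3.11, 3.11]. Speed limits (rad/s): [2.57, 2.57, 3.14, 3.14, 3.14, 3.14].

### API

Orientations are given as [roll, pitch, yaw] about the fixed x, y, z axes, in that order (R = Rz(yaw) Ry(pitch) Rx(roll)).
In Python, from plant import bot gives the robot as it stands. The module is installed in compiled form; this text tells all that it offers.
- The arm moves only by the shell command python3 -m crank 'ROWS'. ROWS is JSON, a list that holds one entry, the list of rows, each a list of 5 numbers: the opening, from 0 (shut) to 1 (fully open), then the shift along the tool's x, y, z in cm, then the turn about the tool's z in degrees. In form: [[[claw, x, y, z, turn], ...]]. A call has exactly 10 rows; each row is the pose to reach, as a shift and turn from the pose commanded when the call began, along the tool's axes at that moment; what a row does not reach only later rows make up. A row lasts 1/10 s, in which the tool goes at most 50 mm and 8.59 degrees, less where a joint would pass 70% of its speed; a pose out of reach is approached as far as the arm can. A call with a gripper value outside its range is refused whole. The fingers move at their own pace and stop on an object; the grip force is fixed at half the most. Time passes only in rows, so rows that repeat a pose let the fingers close, or fill a call up. It gives the time, the measured TCP pose, the force, the opening and the grip force at its end, in the units of the state.
- bot.get_obs(): the state, without advancing time (a new reading comes with each control period).
- bot.capture(name): name is "side" or "top"; returns (picture, depth): 400x640x3 uint8, red, green, blue; 400x640 float32, mm along the optical axis (not along the pixel's ray), 0 where there is no reading.
- bot.calibration(name): a dict with "vertical_fov" (degrees; the focal length in pixels is half the picture's height over the tangent of half this angle, whatever the lens; pixels are square), "cx", "cy" (the principal point, pixels), "rvec" (rotation vector, rad) and "tvec" (3), from world to camera coordinates, as OpenCV has them. Camera axes: x right, y down, z forward; pixel columns grow to the right and rows downward; lengths in mm; the calibration is good to about 2 mm. A picture is of the moment at which its call begins. calibration takes no time and is no camera call.
- bot.close_job(): hands the job in; it is judged then, once.
The state is a dict: "time": time; "joint_positions": joint angles; "dq": joint speeds; "tau": joint torques, N m; "tool_pos": TCP position; "tcp_rot": TCP orientation; "contact_force": force on the tool from outside, world axes, zero at the start; "moment": the same for the moment, N m; "grip_width": finger opening in mm; "finger_force": force on a finger pad.
Only numpy, scipy, OpenCV 4.12 (cv2) and the standard library are available. Lean on these libraries where they do the work, as an engineer would, in place of code of your own. Each camera call takes 0.05 s, during which the arm holds its last target. There are 200 camera calls.

### The job

First turn the hook carousel so that its one empty hook points straight out towards the front edge of the bench. Then take the roll of masking tape that lies on the bench in front of the long steel bar (not the one behind it) and hang it on that hook, with the hook's upturned end through the hole of the roll, leaving the hook pointing to the front.

Things in the scene. Friction and masses are not known exactly. Their poses are not given: they have to be found in the camera images.
- carousel: Fixed steel foot (120 mm across, 22 mm high) of a hook carousel 230 mm high. Origin: on the turning axis at bench level; z up, x away from the front edge, fixed. On it turns a column (20 to 30 mm thick) with four rod hooks 90 degrees apart, three of them taken (two tape rolls, a grinding disc, fixed to them). It turns without stops; light friction (1.5 N at a hook's end) holds it where left.
- hook_tip (a point): Top of the empty hook's upright end, 90 mm from the axis, 200 mm above the bench; points to the front when straight at the robot's side (-x) of the axis, starts 46 to 100 degrees from there, on the robot's left. The rod below it is upright, round, 10 mm thick, for 50 mm: grip it from above, at any yaw, to turn the carousel.
- hook_seat (a point): Middle of the empty hook's level stretch, on the centre of the 10 mm rod: 72 mm from the axis, 140 mm high; the roll hangs here. The rod is level from 60 to 83 mm out, with the upright end outside it; inside it slopes up to the column at height 170 mm.
- tape_roll: Loose roll of plain beige masking tape lying flat on the robot's left, in front of the steel bar: 96 mm outside, 24 mm high, hole 77 mm, so the rim is about 10 mm thick and is gripped from above with one finger in the hole. 80 to 160 g. Origin: centre of its underside; z along its axis. Let go with its far rim over the level stretch and the hook's end in the hole, it tips over and hangs.
There are look-alikes about, which are no part of the job. Of the things like the tape_roll, leave any that is pink; of the rest the smaller one is meant.

How it is judged:
By the outcome, as a careful person would: the job done as asked, in the order asked, and still so for the second after the job is handed in, with the robot touching nothing.
It also fails if it takes over 61 s, if anything falls off the work surface, if the arm or the gripper's body presses on something with over 40 N, if the wrist force passes 120 N, or if a joint passes its speed limit or range.

## Working session

There is one attempt and no reset: what is moved stays moved. The work goes in short steps, Python scripts to look and compute and a shell command to move; the robot and the scene stay as the last step left them, time stands still between calls to the robot, and variables do not carry over. Pictures are saved under pics/ and viewed, at most 10 in all, crops included, and the job is handed in when it is done.

```bash
mkdir -p pics; cat > h.py <<'E'
import numpy as np, cv2
from plant import bot
def cam(n):
    c=bot.calibration(n); f=200/np.tan(np.radians(c["vertical_fov"])/2)
    R=cv2.Rodrigues(np.array(c["rvec"],float))[0]; return f,c["cx"],c["cy"],R,np.array(c["tvec"],float).ravel()
def pts(n,d):
    f,cx,cy,R,t=cam(n); v,u=np.mgrid[:400,:640]
    P=np.stack([(u-cx)/f*d,(v-cy)/f*d,d],-1); return (P-t)@R
def ray(n,u,v,z):
    f,cx,cy,R,t=cam(n); o=-R.T@t; r=R.T@np.array([(u-cx)/f,(v-cy)/f,1]); return o+r*(z-o[2])/r[2]
def proj(n,p):
    f,cx,cy,R,t=cam(n); q=R@np.array(p,float)+t; return f*q[0]/q[2]+cx,f*q[1]/q[2]+cy
def save(n,im): cv2.imwrite(f"pics/{n}.png",im[...,::-1])
E
python3 - <<'E'
from h import *
for n in("top","side"):
    im,d=bot.capture(n); save(n+"0",im); np.savez(n+"0.npz",im=im,d=d)
    f,cx,cy,R,t=cam(n); print(n,f,-R.T@t,R[2])
o=bot.get_obs();print(o,bot.grip_point_offset)
E
```

```text
top 520.7808884450604 [-581.19166652  -38.74786809 1604.84995416] [ 0.60816044  0.1483212  -0.7798344 ]
side 429.15656106628006 [ 234.56141784 1229.78023669  894.99877286] [ 0.26461875 -0.76470823 -0.58753573]
{'time': 0.1, 'joint_positions': array([-1.44599308e+00,  3.42674465e-01,  1.52491686e+00, -1.10955039e-05,
        1.27539616e+00, -1.45992421e-01]), 'dq': array([-0.00127804, -0.00157486, -0.00301544,  0.0009269 ,  0.00168625,
        0.00088793]), 'tau': array([ 9.41384315e-04, -4.32006526e+01, -2.44694352e+01,  7.19039887e-02,
        5.26313356e-02, -4.78248592e-05]), 'tool_pos': array([ 140.41318597, -505.50049415,  226.10495768]), 'tcp_rot': array([-3.14021112e+00, -1.92414641e-04,  2.70798770e-01]), 'contact_force': array([ 0.0288464 , -0.77110783, -0.30736909]), 'moment': array([ 0.03788109,  0.05107499, -0.03784385]), 'finger_force': 0.0, 'grip_width': 92.01552529636318} -18.8
```

View pics/top0.png

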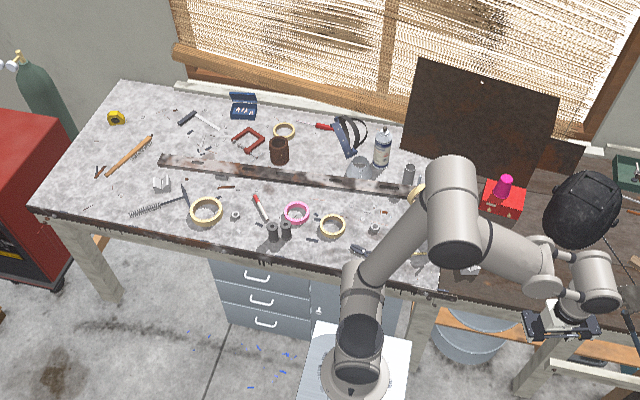

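View pics/side0.png

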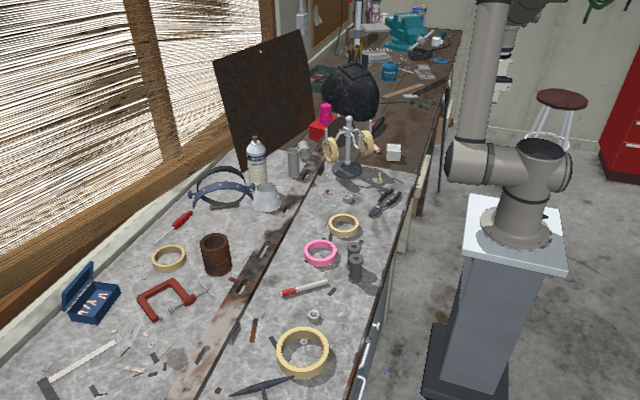

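Top view: the beige rolls in front of the bar are at (332,226), smaller, and (206,212), larger. The pink one is at (297,214), and another beige one lies behind the bar at (284,130). My choice is (332,226), which is (344,225) in the side view. The carousel is at side (348,150) and is hidden by the arm in the top view.

```bash
python3 - <<'E'
from h import *
D={n:np.load(n+"0.npz") for n in("top","side")}
def beige(n,box,z=24):
    im=D[n]["im"];P=pts(n,D[n]["d"].astype(float));u0,u1,v0,v1=box
    h=cv2.cvtColor(im,cv2.COLOR_RGB2HSV);m=(h[...,0]>15)&(h[...,0]<32)&(h[...,1]>60)&(h[...,2]>120)
    b=np.zeros_like(m);b[v0:v1,u0:u1]=1;m&=b
    top=m&(P[...,2]>z-7)&(P[...,2]<z+7)
    q=P[top];c,r=cv2.minEnclosingCircle(q[:,:2].astype(np.float32));print(n,box,m.sum(),top.sum(),"circle",c,r,"z",np.median(q[:,2]))
for b in[(315,350,208,242),(185,228,190,235)]:beige("top",b)
for b in[(322,366,208,242),(270,335,320,380)]:beige("side",b)
P=pts("side",D["side"]["d"].astype(float))
for v,u in[(122,349),(140,349),(160,349),(170,340),(170,355),(155,330),(140,368)]:print(u,v,P[v,u].round())
im=D["side"]["im"];a=cv2.resize(im[95:195,290:410],None,fx=5,fy=5,interpolation=cv2.INTER_CUBIC)
b=cv2.resize(im[205:250,315:375],(600,450),interpolation=cv2.INTER_CUBIC)[:,:200]
save("crop1",a)
x=D["top"]["im"][195:245,270:350];save("crop2",cv2.resize(x,None,fx=6,fy=6,interpolation=cv2.INTER_CUBIC))
E
```

```text
top (315, 350, 208, 242) 112 53 circle (516.6738891601562, 184.24386596679688) 48.56959533691406 z 21.779190635750215
top (185, 228, 190, 235) 207 95 circle (469.2073669433594, 664.587890625) 60.0850944519043 z 24.03013038899033
side (322, 366, 208, 242) 389 237 circle (519.0808715820312, 190.32028198242188) 50.298004150390625 z 24.241007529952178
side (270, 335, 320, 380) 1202 517 circle (475.2467956542969, 673.1817626953125) 62.89466857910156 z 29.11305944458503
349 122 [ 609. -147.  212.]
349 140 [ 606. -147.  140.]
349 160 [ 602. -146.   55.]
340 170 [ 628. -118.   21.]
355 170 [ 573. -132.   24.]
330 155 [ 673. -129.   72.]
368 140 [ 540. -172.  138.]
```

View pics/crop1.png

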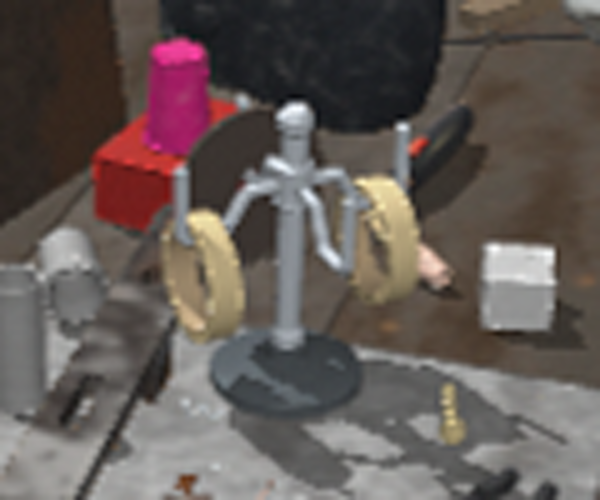

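View pics/crop2.png

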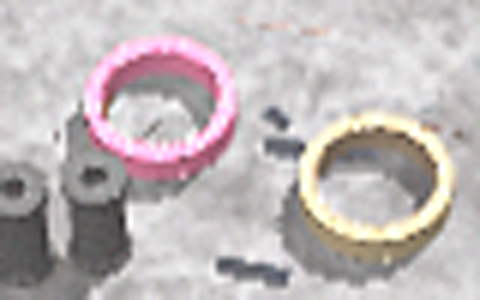

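```bash
python3 - <<'E'
from h import *
D=np.load("side0.npz");P=pts("side",D["d"].astype(float))
m=np.zeros((400,640),bool);m[155:182,328:366]=1
m&=(P[...,2]>16)&(P[...,2]<30);q=P[m];c,r=cv2.minEnclosingCircle(q[:,:2].astype(np.float32));print("foot",c,r,m.sum())
print("top knob",ray("side",348.9,117,225)); print("base col",ray("side",347.8,163,22))
A=np.array(c)
for uv in[(360,133),(360,134),(359.8,132)]:
    p=ray("side",*uv,200);print(uv,p,np.linalg.norm(p[:2]-A),np.degrees(np.arctan2(p[1]-A[1],p[0]-A[0])))
p=ray("side",357.5,147.8,140);print("seat",p,np.linalg.norm(p[:2]-A),np.degrees(np.arctan2(p[1]-A[1],p[0]-A[0])))
for uv in[(403,126),(181,168)]:
    p=ray("side",290+uv[0]/5,95+uv[1]/5,200);print(p,np.linalg.norm(p[:2]-A),np.degrees(np.arctan2(p[1]-A[1],p[0]-A[0])))
print(P[126:152:3,360].round())
E
```

```text
foot (609.9012451171875, -149.50210571289062) 58.28500747680664 256
top knob [ 613.61796258 -160.14357697  225.        ]
base col [ 614.39093533 -175.76441823   22.        ]
(360, 133) [554.2073925  -99.40041845 200.        ] 74.91317832312231 138.0257378271927
(360, 134) [552.22031052 -92.03858067 200.        ] 81.41957336136149 135.10818266930823
(359.8, 132) [ 556.87700355 -106.58708837  200.        ] 68.21487306189556 141.0151221349941
seat [560.05244085 -99.09330491 140.        ] 70.89393828224388 134.67997335874205
[ 544.04855268 -212.39645115  200.        ] 91.06193381070722 -136.3163097056947
[677.27557313 -92.1289729  200.        ] 88.49280447407897 40.41631324254151
[[ 664. -547.    2.]
 [ 655. -512.    4.]
 [ 573. -179.  163.]
 [ 551.  -88.  198.]
 [ 549.  -84.  189.]
 [ 550.  -89.  174.]
 [ 548.  -82.  166.]
 [ 547.  -83.  154.]
 [ 575. -202.   74.]]
```

```bash
python3 -m crank '[[[1,2,-1,-4.3,0],[1,6,-3.5,-4.3,8],[0.6,10,-6,-4.3,16],[0.6,14,-8.3,-4.3,24],[0.4,18,-10.5,-4.3,32],[0.4,22,-13,-4.3,38.5],[0.4,26,-15.3,-4.3,38.5],[0.4,30,-17.6,-4.3,38.5],[0.4,34,-20,-4.3,38.5],[0.4,37,-21.7,-4.3,38.5]]]'
python3 -c "
from h import *
o=bot.get_obs();print(o['joint_positions'],o['tcp_rot'])"
```

```text
time: 1.1
tool_pos: [440.2, -195.4, 269.5]
tcp_rot: [-3.141, 0.0, -0.4]
contact_force: [0.4, -0.7, 0.1]
grip_width: 37.3
finger_force: 0.0
[-5.77215967e-01  2.29838283e-01  1.56092140e+00  3.66147970e-04
  1.35126994e+00  1.39304044e+00] [-3.14116369e+00  3.66912723e-04 -3.99539819e-01]
```

```bash
python3 -m crank '[[[0.4,2,-5,0,0],[0.4,4,-9.5,0,0],[0.4,5.5,-13.5,0,0],[0.4,5.7,-14.3,0,0],[0.4,5.7,-14.3,0,0],[0.4,5.7,-14.3,2,0],[0.4,5.7,-14.3,3.5,0],[0.4,5.7,-14.3,4.5,0],[0.4,5.7,-14.3,5.0,0],[0.4,5.7,-14.3,5.0,0]]]'
python3 - <<'E'
from h import *
for n,b in(("side",(300,420,70,180)),("top",(360,460,110,220))):
    im,d=bot.capture(n);u0,u1,v0,v1=b
    for p,c in(((548,-86,200),(255,0,0)),((610.5,-151,230),(0,255,0))):
        print(n,proj(n,p))
    save(n+"2",cv2.resize(im[v0:v1,u0:u1],None,fx=5,fy=5,interpolation=cv2.INTER_CUBIC))
a=cv2.imread("pics/side2.png");b=cv2.imread("pics/top2.png")
cv2.imwrite("pics/j2.png",cv2.resize(np.hstack([a[:550],b[:550]]),(800,400)))
E
```

```text
time: 2.1
tool_pos: [546.7, -89.1, 219.4]
tcp_rot: [3.141, 0.001, -0.402]
contact_force: [1.5, 0.7, 0.6]
grip_width: 36.7
finger_force: 0.0
side (np.float64(360.71845962124064), np.float64(134.94129448419005))
side (np.float64(349.0729942369372), np.float64(116.87310373852208))
top (np.float64(412.56641754743816), np.float64(203.42093967588232))
top (np.float64(435.0557645089974), np.float64(187.47846582739166))
```

View pics/j2.png

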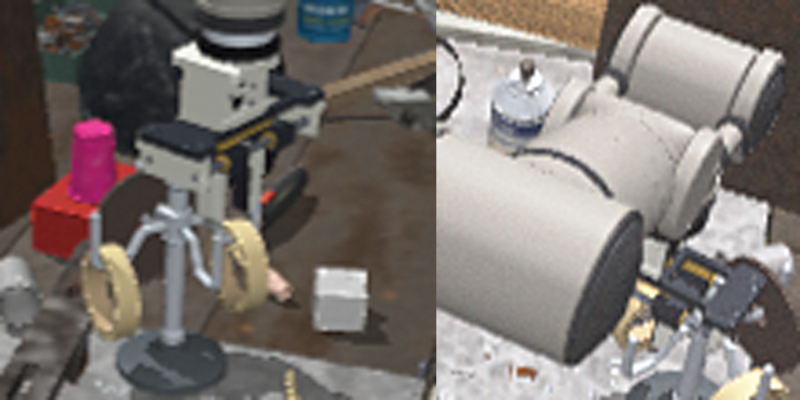

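```bash
python3 - <<'E'
from h import *
for p in((546.7,-89.1,219),(554+4,-72+9,219),(539.7-4,-106-9,219)): 
    u,v=proj("side",p);print((u-300)*3.64,(v-70)*3.64)
im,d=bot.capture("side");P=pts("side",d.astype(float))
save("side3",cv2.resize(im[100:160,335:385],None,fx=10,fy=10,interpolation=cv2.INTER_CUBIC))
print(P[112:156:2,360].round().tolist())
E
```

```text
224.28807178661233 217.25245330352897
205.50696233898367 227.30482624832544
242.2914109137532 207.46795232648813
[[543.0, -35.0, 309.0], [542.0, -33.0, 302.0], [541.0, -28.0, 298.0], [548.0, -61.0, 275.0], [546.0, -54.0, 272.0], [546.0, -58.0, 262.0], [546.0, -57.0, 255.0], [546.0, -58.0, 248.0], [546.0, -60.0, 239.0], [545.0, -58.0, 233.0], [573.0, -177.0, 164.0], [573.0, -180.0, 154.0], [550.0, -83.0, 197.0], [548.0, -79.0, 192.0], [548.0, -82.0, 182.0], [548.0, -83.0, 174.0], [547.0, -78.0, 168.0], [547.0, -82.0, 158.0], [547.0, -84.0, 150.0], [576.0, -208.0, 70.0], [601.0, -313.0, 1.0], [597.0, -299.0, -1.0]]
```

View pics/side3.png

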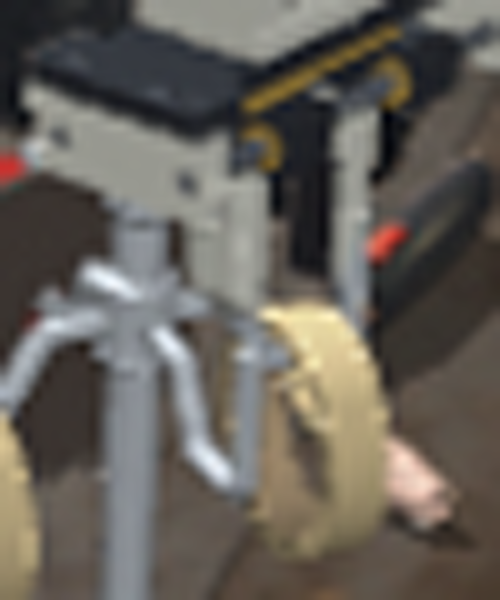

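```bash
python3 -m crank '[[[0.4,0.2,-0.5,0,0],[0.4,0.2,-0.5,1,0],[0.4,0.2,-0.5,2,0],[0.4,0.2,-0.5,3,0],[0.4,0.2,-0.5,4,0],[0.4,0.2,-0.5,4.6,0],[0,0.2,-0.5,4.6,0],[0,0.2,-0.5,4.6,0],[0,0.2,-0.5,4.6,0],[0,0.2,-0.5,4.6,0]]]'
python3 - <<'E'
from h import *
o=bot.get_obs();print(o['tcp_rot'],o['joint_positions'])
im,d=bot.capture("side");P=pts("side",d.astype(float));print(P[136:150:2,358:364].round()[...,:].tolist()[2])
q=P[138:148,355:366].reshape(-1,3);q=q[(q[:,2]>148)&(q[:,1]>-105)];print(np.median(q,0))
E
```

```text
time: 3.25
tool_pos: [551.4, -85.0, 174.2]
tcp_rot: [3.141, -0.001, -0.401]
contact_force: [3.5, 0.8, -0.3]
grip_width: 9.0
finger_force: 18.4
[ 3.14120721e+00 -1.44750943e-03 -4.01163184e-01] [-2.89951140e-01  4.46681585e-01  1.51348497e+00 -5.88041018e-04
  1.18003037e+00  1.68223225e+00]
[[551.0, -62.0, 192.0], [548.0, -65.0, 190.0], [543.0, -61.0, 194.0], [544.0, -76.0, 186.0], [543.0, -90.0, 179.0], [536.0, -76.0, 187.0]]
[547.53489058 -77.64485726 183.75369111]
```

```bash
python3 -m crank '[[[0,-0.26,0.66,0,0],[0,-0.48,1.41,0,0],[0,-0.64,2.18,0,0],[0,-0.72,2.88,0,0],[0,-0.75,3.59,0,0],[0,-0.72,4.29,0,0],[0,-0.64,5.0,0,0],[0,-0.48,5.77,0,0],[0,-0.28,6.44,0,0],[0,-0.03,7.1,0,0]]]'
python3 - <<'E'
from h import *
o=bot.get_obs();print(o['tool_pos'],o['tcp_rot'],o['contact_force'],o['moment'])
for n in("side","top"):
    im,d=bot.capture(n);np.savez(n+"4.npz",im=im,d=d);save(n+"4",im)
a=np.load("side4.npz")["im"][100:180,310:400];b=np.load("top4.npz")["im"][140:220,380:470]
save("j4",cv2.resize(np.hstack([a,b]),(800,356),interpolation=cv2.INTER_CUBIC))
E
```

```text
time: 4.3
tool_pos: [522.4, -150.2, 174.2]
tcp_rot: [-3.141, 0.0, -0.401]
contact_force: [-2.0, 4.3, 5.2]
grip_width: 9.1
finger_force: 30.0
[ 522.43520472 -150.20538402  174.24437805] [-3.14136815e+00  1.60523152e-04 -4.01261908e-01] [-1.96753901  4.27598447  5.23273584] [0.75030008 0.19445808 0.21254458]
```

View pics/j4.png

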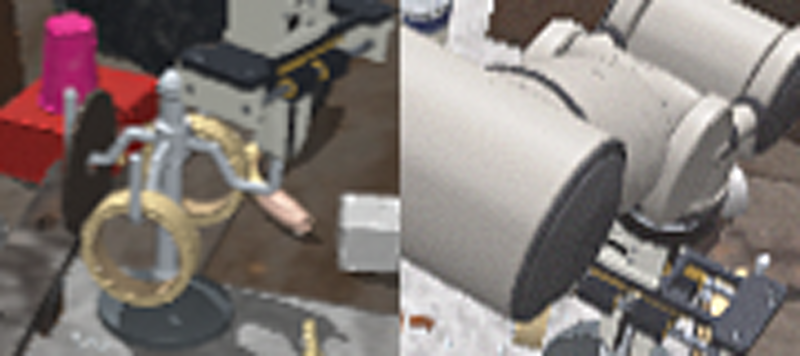

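```bash
python3 -m crank '[[[0.4,0,0,0,0],[0.4,0,0,0,0],[0.4,0,0,-1,0],[0.4,0,0,-4,0],[0.5,0,0,-7.5,-8],[0.5,-2,-3.4,-8.5,-16],[0.5,-4.1,-6.8,-8.5,-24],[0.5,-6.2,-10.3,-8.5,-32],[0.5,-8.2,-13.7,-8.5,-40],[0.5,-10.3,-17.1,-8.5,-48]]]'
python3 - <<'E'
from h import *
for n in("side","top"):
    im,d=bot.capture(n);np.savez(n+"5.npz",im=im,d=d)
o=bot.get_obs();print(o['tool_pos'],o['tcp_rot'])
a=np.load("side5.npz")["im"][100:190,310:400];b=np.load("top5.npz")["im"][160:260,380:480]
save("j5",np.hstack([cv2.resize(a,(400,400),interpolation=cv2.INTER_CUBIC),cv2.resize(b,(400,400),interpolation=cv2.INTER_CUBIC)]))
E
```

```text
time: 5.4
tool_pos: [494.6, 49.2, 259.4]
tcp_rot: [3.141, -0.001, 0.442]
contact_force: [0.7, 0.1, -0.2]
grip_width: 45.9
finger_force: 0.0
[493.96389681  51.72350765 259.48510693] [-3.14062881e+00 -7.56072779e-04  4.44799549e-01]
```

View pics/j5.png

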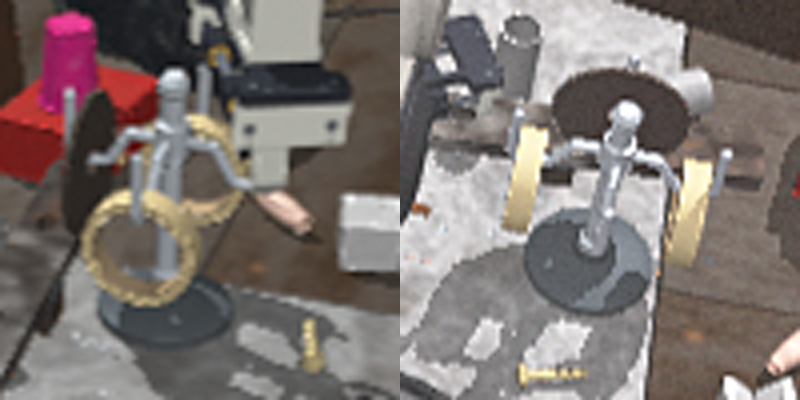

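```bash
python3 - <<'E'
from h import *
L=ray("top",408.7,188,198);Rr=ray("top",461.7,198.7,198);B=ray("top",438.7,175,198);K=ray("top",437,187.5,222)
print("L",L,"R",Rr,"B",B,"K",K,"ang LR",np.degrees(np.arctan2(*(L-Rr)[1::-1])),np.linalg.norm(L-Rr))
M=(L+Rr)/2;print(M,np.degrees(np.arctan2(*(B-M)[1::-1])))
Ls=ray("side",310+136/4.44,100+156/4.44,200);Bs=ray("side",310+70/4.44,100+92/4.44,200);Rs=ray("side",310+205/4.44,100+70/4.44,200)
print("side L B R",Ls,Bs,Rs,np.degrees(np.arctan2(*(Ls-Rs)[1::-1])))
print("front tip expected top px",proj("top",(M[0]-90,M[1],200)),proj("side",(M[0]-90,M[1],200)))
d=np.load("side5.npz")["d"].astype(float);P=pts("side",d)
for x in (315,316,325,326,327,340,341,342):print(x,P[120:146:4,x].round().tolist())
def ring(n,box):
    D=np.load(n+"5.npz");im=D["im"];P=pts(n,D["d"].astype(float));u0,u1,v0,v1=box
    h=cv2.cvtColor(im,cv2.COLOR_RGB2HSV);m=(h[...,0]>15)&(h[...,0]<32)&(h[...,1]>60)&(h[...,2]>120)
    b=np.zeros_like(m);b[v0:v1,u0:u1]=1;m=(m&b).astype(np.uint8)
    top=(m>0)&(P[...,2]>17)&(P[...,2]<31)
    print(n,m.sum(),top.sum(),P[top].mean(0),[P[top][:,i].min() for i in(0,1)],[P[top][:,i].max() for i in(0,1)])
    # outline top edge: outer contour ellipse; inner hole
    cs,hr=cv2.findContours(m,cv2.RETR_CCOMP,cv2.CHAIN_APPROX_NONE)
    for c in cs:
        if len(c)>25:
            e=cv2.fitEllipse(c);print(e,ray(n,*e[0],24),ray(n,*e[0],12))
ring("side",(322,366,208,242));ring("top",(315,350,208,242))
E
```

```text
L [614.47982348 -64.29707298 198.        ] R [ 609.30875821 -247.6535793   198.        ] B [ 699.16979901 -160.45920002  198.        ] K [ 618.88950082 -158.16030447  222.        ] ang LR 88.38455853923101 183.42940964753961
[ 611.89429085 -155.97532614  198.        ] -2.941046991505111
side L B R [613.66718381 -61.2286204  200.        ] [ 699.51542235 -152.64417341  200.        ] [ 604.86768396 -231.62700566  200.        ] 87.04382910551709
front tip expected top px (np.float64(432.38382373438884), np.float64(213.23026436628518)) (np.float64(372.79922479092244), np.float64(127.55063694142675))
315 [[869.0, -498.0, 21.0], [828.0, -388.0, 58.0], [813.0, -345.0, 61.0], [812.0, -343.0, 43.0], [816.0, -353.0, 19.0], [815.0, -350.0, 1.0], [801.0, -311.0, 3.0]]
316 [[834.0, -418.0, 63.0], [821.0, -381.0, 62.0], [809.0, -348.0, 60.0], [809.0, -346.0, 42.0], [810.0, -350.0, 21.0], [807.0, -340.0, 7.0], [798.0, -317.0, 1.0]]
325 [[778.0, -375.0, 91.0], [701.0, -148.0, 188.0], [702.0, -153.0, 170.0], [687.0, -108.0, 177.0], [685.0, -101.0, 165.0], [683.0, -97.0, 151.0], [682.0, -94.0, 136.0]]

[... 1053 characters left out ...]
12664794922), (23.521968841552734, 29.667348861694336), 94.34484100341797) [518.89792049 202.28243747  24.        ] [522.81530607 188.12630548  12.        ]
((343.14508056640625, 223.7202911376953), (13.573820114135742, 24.131851196289062), 89.65866088867188) [520.86463943 194.7571518   24.        ] [524.80912106 180.49734179  12.        ]
top 120 49 [507.89981814 186.42461375  22.08708144] [np.float64(471.2231245191614), np.float64(139.82457864421667)] [np.float64(564.9486752007948), np.float64(228.3796383663799)]
((332.12890625, 223.1685791015625), (26.049177169799805, 26.662023544311523), 103.73884582519531) [527.02830001 187.64410098  24.        ] [535.44063513 189.36260919  12.        ]
```

```bash
python3 -m crank '[[[0.5,1.3,-4,0,-8],[0.5,2.6,-8,0,-16],[0.5,3.9,-12,0,-24],[0.5,4.2,-13.1,3,-32],[0.5,4.2,-13.1,7,-40],[0.5,4.2,-13.1,11,-48],[0.5,4.2,-13.1,15,-56],[0.5,4.2,-13.1,18,-64],[0.5,4.2,-13.1,20,-65],[0.5,4.2,-13.1,20,-65]]]'
python3 - <<'E'
from h import *
o=bot.get_obs();print(o['tool_pos'],o['tcp_rot'])
for n in("side","top"):
    im,d=bot.capture(n);np.savez(n+"6.npz",im=im,d=d)
a=np.load("side6.npz")["im"][180:250,300:380];b=np.load("top6.npz")["im"][180:250,290:370]
save("j6",np.hstack([cv2.resize(a,(400,350),interpolation=cv2.INTER_CUBIC),cv2.resize(b,(400,350),interpolation=cv2.INTER_CUBIC)]))
E
```

```text
time: 6.5
tool_pos: [476.3, 183.2, 56.4]
tcp_rot: [-3.136, 0.002, 1.569]
contact_force: [0.8, -0.1, -0.3]
grip_width: 46.0
finger_force: 0.0
[476.30864425 183.15884103  56.42513582] [-3.13630857e+00  1.62989692e-03  1.56948223e+00]
```

View pics/j6.png

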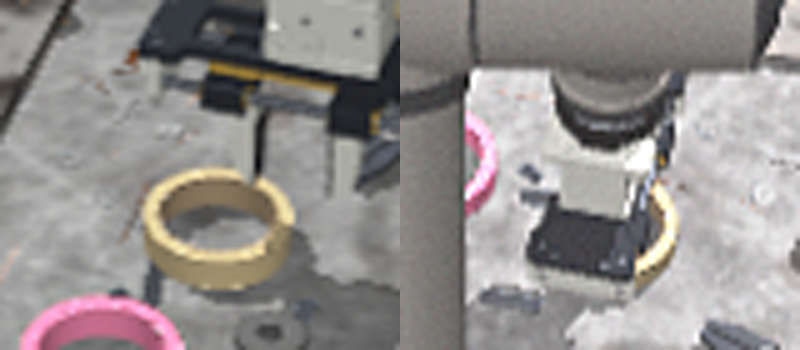

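```bash
python3 - <<'E'
from h import *
o=bot.get_obs();print(o['tool_pos'],o['tcp_rot'],o['dq'].round(3))
for p in((476.3,183,56),(476.3,183,24),(476.5,188,24),(520,189,24),(568,189,24),(472,189,24)):
    u,v=proj("side",p);print(p,(u-300)*5,(v-180)*5)
E
```

```text
[478.31453265 183.9001402   59.25139318] [3.14127167e+00 1.80716673e-04 1.56918863e+00] [ 0.004 -0.026 -0.014  0.001 -0.003 -0.003]
(476.3, 183, 56) 290.17356110681874 182.98014511311777
(476.3, 183, 24) 287.5896808488588 222.23989376407403
(476.5, 188, 24) 285.2108696523655 226.84334069660792
(520, 189, 24) 219.61090337968017 213.5597701721973
(568, 189, 24) 148.93237431308847 198.14038703750995
(472, 189, 24) 291.59955168046537 229.26497179647328
```

```bash
python3 -m crank '[[[0.5,0.4,0,1.5,0],[0.5,0.4,0,3,0],[0.5,0.4,0,4.5,0],[0.5,0.4,0,5.2,0],[0.5,0.4,0,5.5,0],[0.5,0.4,0,5.5,0],[0,0.4,0,5.5,0],[0,0.4,0,5.5,0],[0,0.4,0,5.5,0],[0,0.4,0,5.5,0]]]'
python3 -m crank '[[[0,0.0,0,0,0],[0,0,0,-1,0],[0,0,0,-3,0],[0,0,0,-6,0],[0,0,0,-10,0],[0,0,0,-14,0],[0,0,0,-18,0],[0,0,0,-22,0],[0,0,0,-24,0],[0,0,0,-24,0]]]'
python3 - <<'E'
from h import *
o=bot.get_obs();print(o['tool_pos'],o['tcp_rot'])
for n in("side","top"):
    im,d=bot.capture(n);np.savez(n+"7.npz",im=im,d=d)
    P=pts(n,d.astype(float));h=cv2.cvtColor(im,cv2.COLOR_RGB2HSV);m=(h[...,0]>15)&(h[...,0]<32)&(h[...,1]>60)&(h[...,2]>120)&(P[...,2]>220)&(P[...,2]<290)&(P[...,1]>120)
    q=P[m];print(n,m.sum(),q.min(0),q.max(0),q.mean(0))
    if n=="side":
        top=q[q[:,2]>255];print("top face",len(top),top.min(0),top.max(0))
E
```

```text
time: 7.6
tool_pos: [477.9, 188.3, 4.0]
tcp_rot: [3.141, -0.0, 1.571]
contact_force: [1.4, -0.7, -0.3]
grip_width: 18.6
finger_force: 0.4
time: 8.6
tool_pos: [478.7, 188.6, 247.3]
tcp_rot: [3.135, -0.001, 1.571]
contact_force: [-0.3, 0.2, -1.9]
grip_width: 10.9
finger_force: 29.6
[478.70897675 188.56940066 247.28981292] [ 3.13521714e+00 -1.38882662e-03  1.57111733e+00]
side 1967 [472.38758846 122.04370427 220.01578634] [1223.81292847  850.39606652  289.21199165] [982.15708156 558.99099596 247.51518452]
top face 603 [472.38758846 122.04370427 255.00343425] [1214.34103604  837.32082534  289.21199165]
top 1183 [1044.95808009  120.1811682   220.08369056] [1231.13755215 1049.29167111  289.94898541] [1115.15746515  671.86071284  253.98411579]
```

```bash
python3 -m crank '[[[0,-2,-0.1,0,0],[0,-6,-0.4,0,0],[0,-10,-0.8,0,0],[0,-14,-1.1,0,0],[0,-18,-1.5,0,0],[0,-22,-1.8,0,0],[0,-26,-2.1,0,0],[0,-30,-2.4,0,0],[0,-33,-2.55,0,0],[0,-33.8,-2.55,0,0]]]'
python3 - <<'E'
from h import *
for n in("side","top"):
    im,d=bot.capture(n);np.savez(n+"8.npz",im=im,d=d)
    P=pts(n,d.astype(float));h=cv2.cvtColor(im,cv2.COLOR_RGB2HSV);m=(h[...,0]>15)&(h[...,0]<32)&(h[...,1]>60)&(h[...,2]>120)&(P[...,2]>225)&(P[...,2]<275)&(P[...,1]>-240)&(P[...,1]<-60)&(P[...,0]<600)
    q=P[m];print(n,m.sum(),q.min(0) if len(q) else 0,q.max(0) if len(q) else 0)
    for p in((495.5,-150,264),(521.5,-150,200),(539,-150,145)):print(proj(n,p))
o=bot.get_obs();print(o['tool_pos'],o['tcp_rot'])
a=np.load("side8.npz")["im"][90:170,320:410];b=np.load("top8.npz")["im"][150:230,380:470]
save("j8",np.hstack([cv2.resize(a,(400,356),interpolation=cv2.INTER_CUBIC),cv2.resize(b,(400,356),interpolation=cv2.INTER_CUBIC)]))
E
```

```text
time: 9.7
tool_pos: [451.0, -152.1, 241.7]
tcp_rot: [-3.138, -0.001, 1.568]
contact_force: [0.2, 0.4, -1.1]
grip_width: 10.7
finger_force: 29.6
side 304 [ 444.96119188 -198.39019897  237.53991309] [ 537.01841984 -100.46828963  264.87119881]
(np.float64(381.10599614301657), np.float64(112.72124667896072))
(np.float64(372.5093190574686), np.float64(128.27447287770565))
(np.float64(366.78956231263373), np.float64(141.14886965171985))
top 59 [ 454.01430289 -202.50498525  237.20843501] [ 510.50308432 -107.72317092  269.90805393]
(np.float64(432.950832943184), np.float64(207.4329186367306))
(np.float64(430.585939364155), np.float64(212.99002983993032))
(np.float64(428.540204507677), np.float64(218.5416353929977))
[ 451.41318069 -150.18734693  242.06318715] [-3.13855048e+00 -1.69558774e-03  1.56877429e+00]
```

View pics/j8.png

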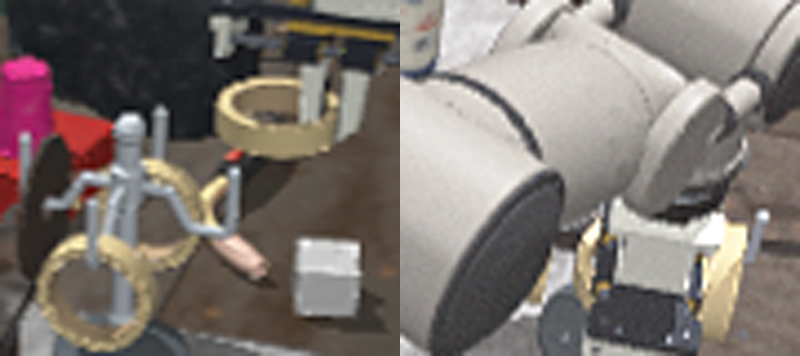

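```bash
python3 -m crank '[[[0,0,0.5,0,0],[0,0,0.5,0,0],[0,0,0.5,1,0],[0,0,0.5,2,0],[0,0,0.5,3,0],[0,0,0.5,4,0],[0,0,0.5,5.2,0],[0,0,0.5,6.5,0],[0,0,0.5,7.6,0],[0,0,0.5,8.0,0]]]'
python3 - <<'E'
from h import *
im,d=bot.capture("side");P=pts("side",d.astype(float));h=cv2.cvtColor(im,cv2.COLOR_RGB2HSV);m=(h[...,0]>15)&(h[...,0]<32)&(h[...,1]>60)&(h[...,2]>120)&(P[...,2]>145)&(P[...,2]<195)&(P[...,1]>-240)&(P[...,1]<-85)&(P[...,0]<570)
q=P[m];print(m.sum(),q.min(0),q.max(0))
o=bot.get_obs();print(o['tool_pos'],o['tcp_rot'],o['contact_force'])
save("j9",cv2.resize(im[95:170,340:410],(560,600),interpolation=cv2.INTER_CUBIC))
E
```

```text
time: 10.8
tool_pos: [456.6, -149.4, 162.2]
tcp_rot: [-3.139, -0.001, 1.571]
contact_force: [0.2, -0.0, -1.7]
grip_width: 11.0
finger_force: 29.6
268 [ 449.47820551 -199.14226483  158.17009932] [541.95863114 -96.07880631 194.58291058]
[ 456.59280132 -149.4349859   162.23649717] [-3.13942384e+00 -1.04296117e-03  1.57097714e+00] [-0.10187733 -0.5812903  -2.1714724 ]
```

View pics/j9.png

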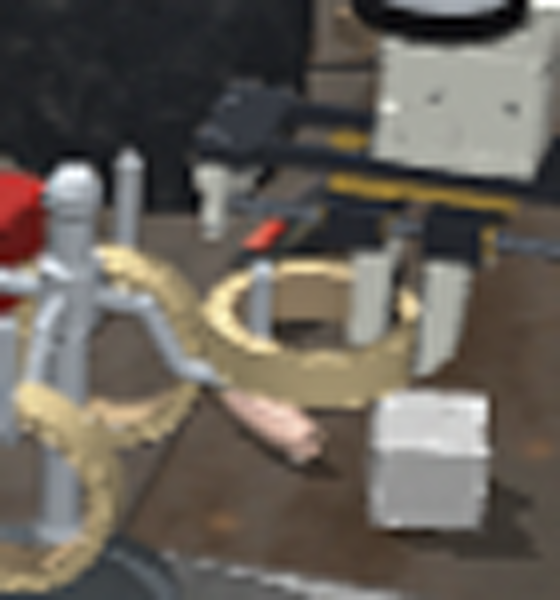

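The upright end is in the hole (crop pixel 262,300) and the far rim is above the level stretch. Next I lower the last centimetre and let go.

```bash
python3 -m crank '[[[0,0,0,0.4,0],[0,0,0,0.8,0],[0,0,0,1.1,0],[0,0,0,1.1,0],[0.4,0,0,1.1,0],[0.4,0,0,1.1,0],[0.4,0,0,1.1,0],[0.4,0,0,1.1,0],[0.4,0,0,1.1,0],[0.4,0,0,1.1,0]]]'
python3 - <<'E'
from h import *
im,d=bot.capture("side");P=pts("side",d.astype(float));h=cv2.cvtColor(im,cv2.COLOR_RGB2HSV);m=(h[...,0]>15)&(h[...,0]<32)&(h[...,1]>60)&(h[...,2]>120)&(P[...,2]>40)&(P[...,2]<195)&(P[...,1]>-240)&(P[...,1]<-85)&(P[...,0]<570)
q=P[m];print(m.sum(),np.percentile(q,[2,50,98],axis=0).round())
o=bot.get_obs();print(o['tool_pos'],o['contact_force'])
E
```

```text
time: 11.85
tool_pos: [457.3, -149.8, 152.8]
tcp_rot: [3.141, 0.0, 1.571]
contact_force: [0.3, -0.5, 0.3]
grip_width: 36.9
finger_force: 0.0
252 [[ 516. -226.   74.]
 [ 532. -129.  120.]
 [ 569. -100.  158.]]
[ 457.25021277 -149.73144519  152.73266656] [ 0.71069181  0.0052125  -0.32826971]
```

```bash
python3 -m crank '[[[0.4,0,0,0,0],[0.4,0,0,-2,0],[0.4,0,0,-5,0],[0.4,0,0,-9,0],[0.4,0,0,-12,0],[0.4,4,0,-12,0],[0.4,8,0,-12,0],[0.4,12,0,-12,0],[0.4,16,0,-12,0],[0.4,20,0,-12,0]]]'
python3 - <<'E'
from h import *
for n in("side","top"):
    im,d=bot.capture(n);P=pts(n,d.astype(float));h=cv2.cvtColor(im,cv2.COLOR_RGB2HSV);m=(h[...,0]>15)&(h[...,0]<32)&(h[...,1]>60)&(h[...,2]>120)&(P[...,2]>35)&(P[...,2]<170)&(P[...,1]>-215)&(P[...,1]<-88)&(P[...,0]<562)&(P[...,0]>450)
    q=P[m];print(n,m.sum(),np.percentile(q,[1,50,99],axis=0).round())
    _,_,V=np.linalg.svd(q-q.mean(0),full_matrices=False);print("normal",V[2].round(2))
    # upright ends: points z 185-203, non-beige
    k=(P[...,2]>183)&(P[...,2]<206)&(abs(P[...,0]-611)<115)&(abs(P[...,1]+151)<115)
    nl,lab,st,ce=cv2.connectedComponentsWithStats(k.astype(np.uint8))
    for i in range(1,nl):
        c=P[lab==i].mean(0);print(st[i,4],c.round(),np.hypot(c[0]-611,c[1]+151).round(),np.degrees(np.arctan2(c[1]+151,c[0]-611)).round(1))
E
```

```text
time: 12.9
tool_pos: [456.9, 51.8, 272.8]
tcp_rot: [3.141, 0.0, 1.571]
contact_force: [0.4, 0.3, 0.1]
grip_width: 36.7
finger_force: 0.0
side 202 [[ 525. -192.   70.]
 [ 536. -121.  124.]
 [ 550.  -98.  157.]]
normal [-1.   0.   0.1]
9 [ 607. -240.  190.] 89.0 -92.6
49 [ 686. -149.  192.] 75.0 1.4
41 [ 609. -146.  192.] 5.0 114.5
15 [612. -61. 193.] 90.0 89.4
top 250 [[ 524. -198.   63.]
 [ 534. -148.  102.]
 [ 554. -107.  156.]]
normal [-1.   -0.   -0.01]
81 [ 686. -156.  191.] 75.0 -3.8
14 [612. -66. 193.] 85.0 89.3
36 [ 606. -156.  192.] 7.0 -134.9
12 [ 608. -246.  194.] 95.0 -91.9
1 [ 592. -150.  183.] 19.0 177.5
15 [ 519. -153.  193.] 92.0 -178.5
```

```bash
python3 -m crank '[[[0.4,0,0,0,0],[0.4,0,0,0,0],[0.4,0,0,0,0],[0.4,0,0,0,0],[0.4,0,0,0,0],[0.4,0,0,0,0],[0.4,0,0,0,0],[0.4,0,0,0,0],[0.4,0,0,0,0],[0.4,0,0,0,0]]]' && python3 -c "
from plant import bot
print(bot.close_job())"
```

```text
time: 14.0
tool_pos: [457.2, 50.3, 272.7]
tcp_rot: [3.142, 0.0, 1.571]
contact_force: [0.5, 0.3, 0.3]
grip_width: 36.6
finger_force: 0.0
the job is handed in; nothing more can be done
None
```

Job handed in at 14 s: the empty hook points to the front within about 2° and the smaller beige roll hangs on it, measured from both cameras with the arm clear, but I viewed 11 pictures, one over the limit of 10.

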